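Make up two flow-meter accessory kits

ROBOT

A 6-joint arm with a two-finger parallel gripper is mounted at the origin on the work surface. World frame = base frame: x ahead of the robot, y to its left, z up, the work surface at z = 0. Lengths are in m, angles in rad, forces in N, time in s.
With the tool pointing down it reaches from about 0.35 to 0.775 m from the base axis. Payload 5.5 kg.
Tool frame: the origin (TCP) lies midway between the tips of the shut fingers; the grasp point (between the pads) lies 19 mm behind it (grip_point_offset is the distance from the TCP to the grasp point, in m); x points along the fingers, y is the direction in which the jaws open and shut, and the axes are right-handed (so a half turn about x gives the same grasp; the last joint's range is limited). The gripper opens to 85 mm and grips with 20 to 120 N. Pads are 22 mm wide; open, the fingers measure 114 mm over their backs; the gripper's body (76 mm by 85 mm) begins 54 mm behind the grasp point. The pads swing forward as they close: fully open they stand 13 mm farther back than shut.
Start: joints at [-1.262, 0.313, 0.046, 1.304, 0, 1.431], TCP at [0.249, -0.518, 0.231] pointing down, gripper open.
Joint ranges: [-2.76, 2.76], [-0.86, 1.69], [-1.03, 1.26], [-2.2, 2.34], [-1.47, 1.5], [-3.14, 3.14]. Speed limits (rad/s): [2.57, 2.57, 3.14, 3.14, 3.14, 3.14].

INTERFACE

Orientations are given as [roll, pitch, yaw] about the fixed x, y, z axes, in that order (R = Rz(yaw) Ry(pitch) Rx(roll)).
In Python, from cell import * gives the robot as it stands.
- The arm moves only by the shell command python3 -m handwheel 'ROWS'. ROWS is JSON, one flat list of numbers, 5 for each row, row after row: the finger opening in cm, from 0 to 8.54, then the shift along the tool's x, y, z in cm, then the turn about the tool's x in rad. A call has 1 to 12 rows; each row is the pose to reach, as a shift and turn from the pose measured when the call began, along the tool's axes at that moment; what a row does not reach only later rows make up. A row lasts 1/8 s, in which the tool goes at most 62.5 mm and 10.7 degrees, less where a joint would pass 70% of its speed; a pose out of reach is approached as far as the arm can. A call with a gripper value outside its range is refused whole. The fingers move at their own pace and stop on an object; the grip force is fixed at half the most. Time passes only in rows, so rows that repeat a pose let the fingers close. It gives the time, the measured TCP pose, the force and the opening at its end, in the units of the state.
- sense(): the state, without advancing time (a new reading comes with each control period).
- snapshot(name): name is "scene" or "side" or "wrist"; returns a dict with "frame" (420x560x3 uint8, blue, green, red), "fx", "fy", "cx", "cy" (pixels), "rvec" (rotation vector, rad) and "tvec" (3), from world to camera coordinates, as OpenCV has them; the wrist camera has in their place "mount" (4x4, takes a point from camera to tool coordinates, whose origin is the TCP and whose axes are the tool frame's). Camera axes: x right, y down, z forward; pixel columns grow to the right and rows downward; lengths in m; the calibration is good to about 2 mm. A picture is of the moment at which its call begins: read the wrist's pose just before it. There is no depth.
- finish_job(): hands the job in, once; it reports no verdict.
The state is a dict: "time": time; "joint_positions": joint angles; "joint_vel": joint speeds; "tau": joint torques, N m; "tool_pos": TCP position; "tcp_rot": TCP orientation; "contact_force": force on the tool from outside, world axes, zero at the start; "wrist_torque": the same for the moment, N m; "finger_gap": finger opening in m.
Only numpy, scipy, OpenCV 4.12 (cv2) and the standard library are available. Lean on these libraries where they do the work, as an engineer would, in place of code of your own. Each camera call takes 0.05 s, during which the arm holds its last target. There are 200 camera calls.

TASK

Make up two flow-meter kits, one thing upright on the floor of each compartment, near its middle. Three-compartment tray: aluminium sensor in the large compartment, terminal block in the middle one, smallest cable gland in the small one; two-compartment tray: U-shaped steel bracket, open side up, in the large compartment, largest gland in the small one. Leave the middle-sized gland standing where it is.

Things in the scene. Friction and masses are not known exactly. Their poses are not given: they have to be found in the camera images.
- gland_small: The smallest of three like black plastic cable glands (threaded foot, wider round ribbed cap nut, tapering top), upright on its foot. Loose; origin at the centre of the underside, z up. Height 38 mm; cap nut (the grip) 24 mm across from 11 to 32 mm height; foot 19 mm across. Round: yaw has no meaning. For the three-compartment tray.
- gland_medium: The middle-sized of three like black plastic cable glands (threaded foot, wider round ribbed cap nut, tapering top), upright on its foot. Loose; origin at the centre of the underside, z up. Height 46 mm; cap nut (the grip) 36 mm across from 14 to 39 mm height; foot 29 mm across. Round: yaw has no meaning. A spare, stays where it is.
- gland_large: The largest of three like black plastic cable glands (threaded foot, wider round ribbed cap nut, tapering top), upright on its foot. Loose; origin at the centre of the underside, z up. Height 56 mm; cap nut (the grip) 50 mm across from 17 to 48 mm height; foot 40 mm across. Round: yaw has no meaning. For the two-compartment tray.
- sensor: Clamp-on flow sensor: bare aluminium block, two dark cross grooves on top, round brass connector (14 mm across, 12 mm long) on its +x end. Loose; origin at the centre of the underside, z up. 70 mm long along x with the connector (block x = -35 to +23 mm), 32 mm wide along y (the grip), 36 mm high. Either way round is fine in the tray.
- terminal: Grey plastic terminal block, stepped, steel screws on top. Loose; origin at the centre of the underside, z up. 48 mm long along x, 18 mm wide along y (the grip), 20 mm high; the middle 30 mm of the length rises to 42 mm.
- bracket: Steel U-channel wall bracket, open side up: 4 mm base and two upright 4 mm flanges along x. Loose; origin at the centre of the underside, z up. 80 mm long along x, 40 mm over the flanges along y (the grip, across both flanges), 36 mm high.
- tray3: Kit tray with THREE compartments, blue plastic, fixed. 224 x 66 mm, 15 mm high, walls and floor 3 mm thick. Origin at the centre of the underside; x along the row, z up. Compartments, all 60 mm wide in y and centred on y = 0: small, 48 mm long, centre x = -85 mm; middle, 70 mm long, centre x = -23 mm; large, 94 mm long, centre x = +62 mm.
- tray2: Kit tray with TWO compartments, blue plastic, fixed. 185 x 80 mm, 15 mm high, walls and floor 3 mm thick. Origin at the centre of the underside; x along the row, z up. Compartments, both 74 mm wide in y and centred on y = 0: small, 72 mm long, centre x = -53.5 mm; large, 104 mm long, centre x = +37.5 mm.
Not all that is in view belongs to the job. Leave any yellow look-alike of the gland_large alone. What is shaped like the sensor but blue or orange is not meant.

How it is judged:
By the outcome, as a careful person would: the job done as asked, in the order asked, and still so for the second after the job is handed in, with the robot touching nothing.
It also fails if it takes over 115 s, if anything falls off the work surface, if the arm or the gripper's body presses on something with over 40 N, if the wrist force passes 120 N, or if a joint passes its speed limit or range.

## Working session

There is one attempt and no reset: what is moved stays moved. The work goes in short steps, Python scripts to look and compute and a shell command to move; the robot and the scene stay as the last step left them, time stands still between calls to the robot, and variables do not carry over. Pictures are saved under pics/ and viewed, about 12 in all and at most 16, crops included, and the job is handed in when it is done.

```bash
mkdir -p pics; ls
cat > h.py <<'E'
from cell import *
import cv2, numpy as np
from scipy.spatial.transform import Rotation as R
def pose(s=None):
    s=s or sense(); T=np.eye(4); T[:3,:3]=R.from_euler('xyz',s["tcp_rot"]).as_matrix(); T[:3,3]=s["tool_pos"]; return T
def cam(name):
    s=sense(); d=snapshot(name)
    if name=="wrist": d["c2w"]=pose(s)@np.array(d["mount"])
    else:
        M=np.eye(4); M[:3,:3]=cv2.Rodrigues(np.array(d["rvec"],float))[0]; M[:3,3]=np.ravel(d["tvec"]); d["c2w"]=np.linalg.inv(M)
    return d
def ray(d,uv,z):
    v=np.array([(uv[0]-d["cx"])/d["fx"],(uv[1]-d["cy"])/d["fy"],1]); v=d["c2w"][:3,:3]@v; o=d["c2w"][:3,3]
    return o+v*(z-o[2])/v[2]
def proj(d,p):
    q=np.linalg.inv(d["c2w"])@np.append(p,1); return np.array([d["fx"]*q[0]/q[2]+d["cx"],d["fy"]*q[1]/q[2]+d["cy"]])
E
python3 - <<'E'
from h import *
for n in("scene","side","wrist"):
    d=cam(n); np.save(f"pics/{n}0.npy",d,allow_pickle=True); cv2.imwrite(f"pics/{n}0.png",cv2.resize(d["frame"],(800,600),interpolation=cv2.INTER_CUBIC))
    print(n,d["fx"],d["cx"],d["cy"],d["c2w"].round(3).tolist())
s=sense(); print(s)
E
```

```text
pics
scene 424.09422493539165 279.40477669035516 209.8309715549147 [[-0.349, 0.812, -0.467, 0.962], [0.937, 0.304, -0.172, 0.17], [0.003, -0.498, -0.867, 0.85], [0.0, 0.0, 0.0, 1.0]]
side 455.77288934261236 273.3146546362243 201.5246167559448 [[-0.852, -0.36, 0.381, 0.131], [-0.524, 0.578, -0.626, 0.65], [0.005, -0.733, -0.68, 0.741], [0.0, 0.0, 0.0, 1.0]]
wrist 362.97003071370835 279.73790117453143 209.84570048545825 [[0.434, -0.868, -0.241, 0.311], [-0.901, -0.419, -0.115, -0.488], [-0.001, 0.267, -0.964, 0.375], [0.0, 0.0, 0.0, 1.0]]
{'time': 0.15, 'joint_positions': array([-1.26159264e+00,  3.13845711e-01,  4.52727798e-02,  1.30359399e+00,
       -1.12802658e-06,  1.43123097e+00]), 'joint_vel': array([ 0.00105244, -0.00219504,  0.00271455,  0.00121171,  0.00153886,
        0.00106453]), 'tau': array([ 1.69963103e-03, -4.81064129e+01,  2.98815948e+01,  1.38286900e-02,
       -1.32021919e-04,  3.61027347e-06]), 'tool_pos': array([ 0.24936482, -0.51771027,  0.230617  ]), 'tcp_rot': array([-1.70953867,  1.56942573,  1.88082303]), 'contact_force': array([ 0.28733016,  0.07309619, -0.74525707]), 'wrist_torque': array([ 0.05733627, -0.04581555,  0.0289828 ]), 'finger_gap': 0.08529860860447648}
```

View pics/scene0.png

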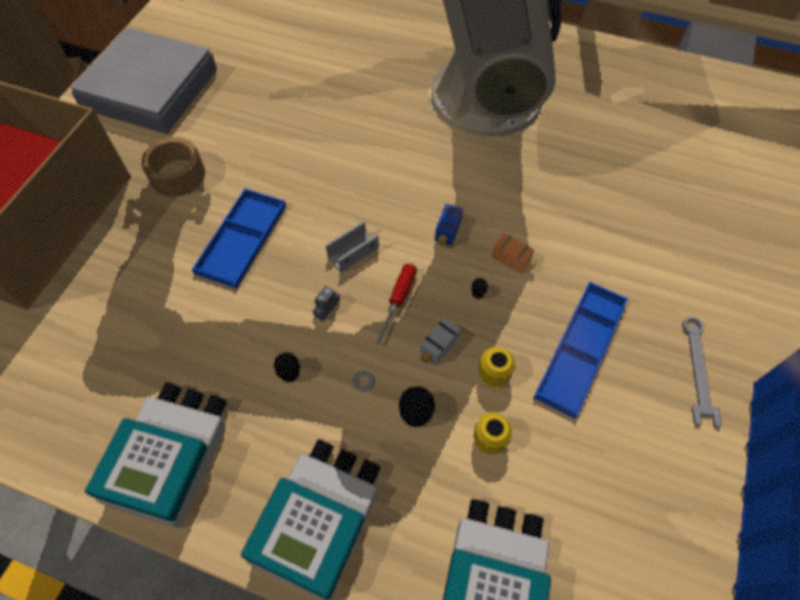

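View pics/side0.png

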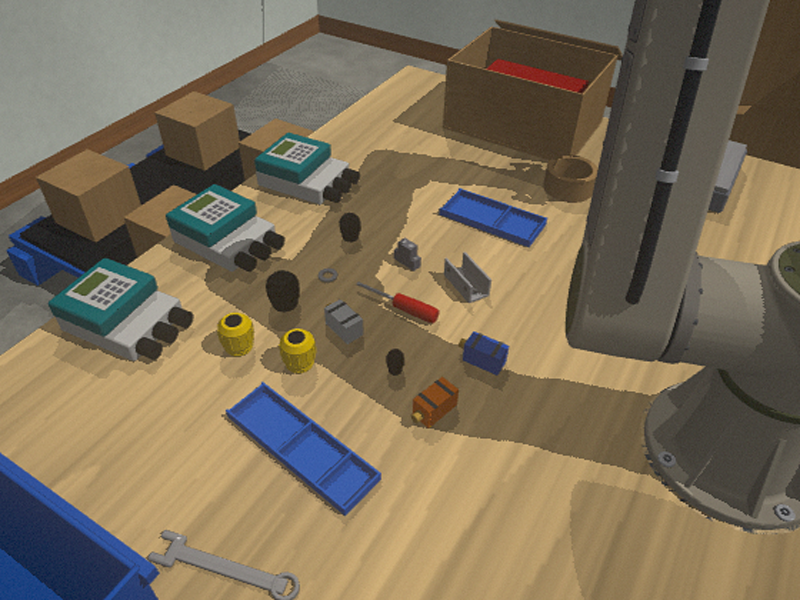

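The scene view (800x600) shows tray2 at (240,238) and tray3 at (582,348). The bracket is at (352,247), the terminal at (326,302), the grey aluminium sensor at (439,341), and the black glands at (479,288) small, (287,367) medium and (416,406) large. 

Could be mistaken for them:
- **Large gland:** yellow glands at (497,366) and (493,432).
- **Sensor:** the blue (449,224) and orange (513,252) sensors.
- **Glands:** black knobs on the teal meters.

The side view matches: sensor (345,322), terminal (406,254), bracket (468,277), small gland (396,361), medium (350,227), large (283,290).

Run:
```python
from h import *
D={n:np.load(f"pics/{n}0.npy",allow_pickle=True).item() for n in("scene","side")}
k=1/1.42857
# trays: blue contours, top outline at z=.015
for nm,uv in (("tray2",{"scene":(240,238),"side":(493,217)}),("tray3",{"scene":(582,348),"side":(300,450)})):
  for n,d in D.items():
    h=cv2.cvtColor(d["frame"],cv2.COLOR_BGR2HSV); m=cv2.inRange(h,(100,130,40),(130,255,255))
    m=cv2.morphologyEx(m,cv2.MORPH_CLOSE,np.ones((5,5),np.uint8))
    cs,_=cv2.findContours(m,cv2.RETR_EXTERNAL,cv2.CHAIN_APPROX_NONE)
    c=max(cs,key=lambda c:cv2.pointPolygonTest(c,(uv[n][0]*k,uv[n][1]*k),True))
    P=np.array([ray(d,p[0],.012)[:2] for p in c])*1000
    r=cv2.minAreaRect(P.astype(np.float32)); print(nm,n,np.round(r[0],1),np.round(r[1],1),round(r[2],1))
    # inner partition: print dividers later
G={"small":((479,288),(396,361)),"medium":((287,367),(350,227)),"large":((416,406),(283,290))}
for g,(a,b) in G.items():
  rs=[]
  for (n,d),uv in zip(D.items(),(a,b)):
    m=(d["frame"].max(2)<48).astype(np.uint8)
    _,L,st,ce=cv2.connectedComponentsWithStats(m); x,y=int(uv[0]*k),int(uv[1]*k); l=L[y,x]
    rs.append((d,ce[l])); print(g,n,st[l],ce[l].round(1))
  # two-ray closest point
  A=[];B=[]
  for d,c in rs:
    v=ray(d,c,0)-d["c2w"][:3,3]; v/=np.linalg.norm(v); Q=np.eye(3)-np.outer(v,v); A.append(Q);B.append(Q@d["c2w"][:3,3])
  print((np.linalg.solve(sum(A),sum(B))*1000).round(1))
for nm,a,b,z in(("sensor",(439,338),(345,315),.036),("terminal",(326,298),(406,245),.042),("bracket",(352,242),(468,277),.036)):
  print(nm,(ray(D["scene"],np.array(a)*k,z)*1000).round(),(ray(D["side"],np.array(b)*k,z)*1000).round())
ims=[]
for n,c in(("scene",(300,210,140,100)),("scene",(225,150,140,100)),):
  d=D[n]["frame"]; x,y,w,hh=c; ims.append(cv2.resize(d[y:y+hh,x:x+w],None,fx=4,fy=3.0*4/3,interpolation=cv2.INTER_CUBIC)[:300 if 0 else None])
cv2.imwrite("pics/crop1.png",cv2.resize(np.vstack(ims),(420,600)))
```

```text
tray2 scene [ 487.7 -293.2] [ 83.  186.6] 89.7
tray2 side [ 482.6 -296. ] [ 85.4 187.1] 89.6
tray3 scene [488.  294.8] [ 64.4 226.3] 80.9
tray3 side [483.9 292.9] [ 68.2 227.9] 80.2
small scene [330 195  11  14 115] [335.1 201.5]
small side [271 245  11  18 111] [276.1 253.4]
[448.1 116.5  18. ]
medium scene [192 247  18  20 277] [200.7 256.5]
medium side [238 149  14  20 159] [244.4 159.4]
[ 680.9 -110.2   21. ]
large scene [280 271  25  28 538] [291.4 284.1]
large side [186 190  23  28 422] [197.7 203.5]
[673.4  90.5  28.1]
sensor [564.  87.  36.] [553.  89.  36.]
terminal [563. -97.  42.] [556. -99.  42.]
bracket [ 448. -102.   36.] [433. -88.  36.]
```

View pics/crop1.png

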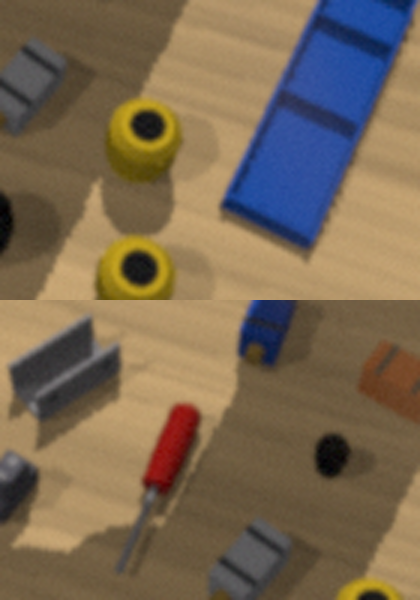

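The crop confirms the sensor: a bare grey block with two grooves and a brass end, next to the yellow look-alikes. The small black gland stands alone. Next I compute a move to above the sensor to look closer.

```bash
cat >> h.py <<'E'
def plan(p,jaw=None):
    """shift in tool axes (cm) and turn to bring TCP to p (m) with tool y along world angle jaw (deg, mod 180)"""
    s=sense(); T=pose(s); d=T[:3,:3].T@(np.array(p)-T[:3,3])*100; y=T[:3,1]
    a=np.degrees(np.arctan2(y[1],y[0])); t=0
    if jaw is not None:
        e=(jaw-a+90)%180-90; zz=T[:3,2]; sg=np.sign(y[0]*zz[1]-y[1]*zz[0]); t=sg*np.radians(e)
    print("t",round(s["time"],2),"tcp",(T[:3,3]*1000).round(1),"gap",round(s["finger_gap"]*1000,1),"jaw",round(a,1),"j1,j6",s["joint_positions"][[0,5]].round(2),"xaxis",T[:3,0].round(3),"F",s["contact_force"].round(1))
    print("SHIFT cm",d.round(2),"TURN",round(t,3), "alt",round(t-np.sign(t)*np.pi,3))
E
python3 -c "
from h import *
plan((.54,.08,.24)); plan((.54,.08,.24),90)"
```

```text
t 0.15 tcp [ 249.4 -517.7  230.6] gap 85.3 jaw -64.3 j1,j6 [-1.26  1.43] xaxis [-0.     0.001 -1.   ] F [ 0.3  0.1 -0.7]
SHIFT cm [ -0.87 -41.24 -52.12] TURN 0 alt 0.0
t 0.15 tcp [ 249.4 -517.7  230.6] gap 85.3 jaw -64.3 j1,j6 [-1.26  1.43] xaxis [-0.     0.001 -1.   ] F [ 0.3  0.1 -0.7]
SHIFT cm [ -0.87 -41.24 -52.12] TURN 0.449 alt -2.693
```

```bash
python3 -m handwheel '[8.5,-0.9,-41.2,-52.1,0, 8.5,-0.9,-41.2,-52.1,0, 8.5,-0.9,-41.2,-52.1,0, 8.5,-0.9,-41.2,-52.1,0, 8.5,-0.9,-41.2,-52.1,0, 8.5,-0.9,-41.2,-52.1,0, 8.5,-0.9,-41.2,-52.1,0, 8.5,-0.9,-41.2,-52.1,0, 8.5,-0.9,-41.2,-52.1,0, 8.5,-0.9,-41.2,-52.1,0, 8.5,-0.9,-41.2,-52.1,0, 8.5,-0.9,-41.2,-52.1,0]'
python3 - <<'E'
from h import *
plan((.558,.088,.24))
d=cam("wrist"); np.save("pics/w1.npy",d,allow_pickle=True); cv2.imwrite("pics/w1.png",d["frame"])
E
```

```text
time: 1.65
tool_pos: [0.5405, 0.082, 0.2396]
tcp_rot: [-1.396, 1.569, 2.199]
contact_force: [-0.5, -0.4, 0.0]
finger_gap: 0.0852
t 1.65 tcp [540.5  82.  239.6] gap 85.2 jaw -64.0 j1,j6 [0.   2.69] xaxis [-0.001  0.002 -1.   ] F [-0.5 -0.4  0. ]
SHIFT cm [-0.04  0.23 -1.83] TURN 0 alt 0.0
```

View pics/w1.png

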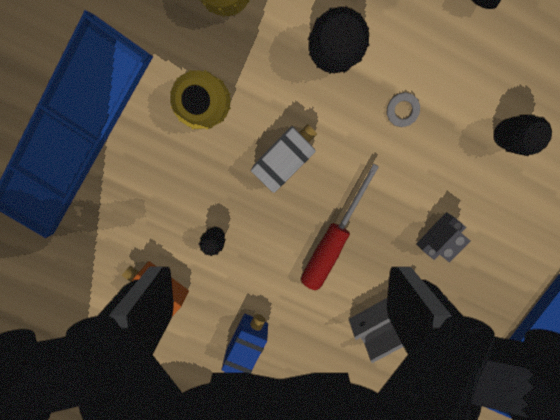

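The wrist view shows, clearly separated: sensor (283,160), small gland (211,240), large gland (338,40), terminal (443,238), medium gland (522,134) and the partly hidden bracket (375,325). The orange (165,285) and blue (245,343) decoys are also in view.

```bash
cat >> h.py <<'E'
def grey(d,seed,z,smax=60,vmin=100,vmax=256,rad=60):
    h=cv2.cvtColor(d["frame"],cv2.COLOR_BGR2HSV); m=((h[...,1]<smax)&(h[...,2]>=vmin)&(h[...,2]<vmax)).astype(np.uint8)
    w=np.zeros_like(m); cv2.circle(w,tuple(map(int,seed)),rad,1,-1); m=cv2.morphologyEx(m*w,cv2.MORPH_CLOSE,np.ones((7,7),np.uint8))
    _,L,st,ce=cv2.connectedComponentsWithStats(m); l=L[int(seed[1]),int(seed[0])]
    c=max(cv2.findContours((L==l).astype(np.uint8),cv2.RETR_EXTERNAL,cv2.CHAIN_APPROX_NONE)[0],key=cv2.contourArea)
    P=np.array([ray(d,p[0],z)[:2] for p in c])*1000; r=cv2.minAreaRect(P.astype(np.float32))
    (w_,h_),a=r[1],r[2]; a=a if w_>h_ else a+90
    print("label",l,"centre",np.round(r[0],1),"size",np.round(r[1],1),"long-axis deg",round((a+90)%180-90,1)); return r[0],a
E
python3 - <<'E'
from h import *
d=np.load("pics/w1.npy",allow_pickle=True).item()
h=cv2.cvtColor(d["frame"],cv2.COLOR_BGR2HSV)
for p in((290,152),(265,178),(310,152),(443,238),(440,225),(330,180),(300,110),(400,250)): print(p,h[p[1],p[0]])
for v in(90,140): grey(d,(290,152),.036,vmin=v)
for v in(30,60,90): grey(d,(443,238),.042,vmin=v,rad=45)
for nm,uv,z in(("small",(212,238),.02),("large",(338,37),.035),("med",(526,134),.03)):
  m=(h[...,2]<60).astype(np.uint8); _,L,st,ce=cv2.connectedComponentsWithStats(m); l=L[uv[1],uv[0]]; print(nm,st[l],ce[l],(ray(d,ce[l],z)*1000).round(1))
m=cv2.inRange(h,(100,130,40),(130,255,255))
print("connector",(ray(d,(309,131),.018)*1000).round())
E
```

```text
(290, 152) [ 30   4 135]
(265, 178) [ 60   2 135]
(310, 152) [  0   0 129]
(443, 238) [ 0 20 38]
(440, 225) [150  19  27]
(330, 180) [ 17  93 148]
(300, 110) [ 18  91 107]
(400, 250) [ 18 100 133]
label 1 centre [560.   88.3] size [31.7 58.6] long-axis deg -19.4
label 0 centre [482.6  55.3] size [444.6 662.5] long-axis deg -63.9
label 1 centre [560.5 -91.8] size [41.1 44.8] long-axis deg -12.7
label 0 centre [484.7  56.3] size [436.9 651.1] long-axis deg -63.9
label 0 centre [484.7  56.3] size [436.9 651.1] long-axis deg -63.9
small [199 226  26  30 552] [212.20289855 240.63949275] [448.3 117.5  20. ]
large [ 308    7   61   66 3113] [338.17571474  39.41246386] [677.4  91.5  35. ]
med [ 494  115   58   41 1828] [522.79485777 134.07439825] [ 682.5 -107.1   30. ]
connector [595.  77.  18.]
```

Run:
```python
from h import *
d=np.load("pics/w1.npy",allow_pickle=True).item()
for nm,uv,z in(("yellow top",(196,99),.05),("driver",(372,155),.005),("driver",(345,225),.01),("handle top",(338,240),.02)): print(nm,(ray(d,uv,z)*1000).round())
for nm,uv in(("t3 far L",(86,11)),("t3 far R",(153,54)),("t3 near R",(47,236))): print(nm,(ray(d,uv,.015)*1000).round(1))
plan((.560,.0883,.11),70.6)
```

```text
yellow top [577. 182.  50.]
driver [602.   6.   5.]
driver [524.  -4.  10.]
handle top [508.  -3.  20.]
t3 far L [601.6 309.6  15. ]
t3 far R [594.1 241.4  15. ]
t3 near R [373.  279.8  15. ]
t 1.7 tcp [539.9  80.6 239.6] gap 84.9 jaw -64.1 j1,j6 [0.   2.69] xaxis [-0.002  0.001 -1.   ] F [-0.3  0.1  0.3]
SHIFT cm [12.96  0.21 -2.16] TURN 0.79 alt -2.352
```

```bash
python3 -m handwheel '[5.2,6,0.2,-2.2,-0.19, 5.2,8,0.2,-2.2,-0.37, 5.2,10,0.2,-2.2,-0.56, 5.2,11,0.2,-2.2,-0.74, 5.2,11,0.2,-2.2,-0.93, 5.2,11,0.2,-2.2,-1.12, 5.2,11,0.2,-2.2,-1.3, 5.2,11,0.2,-2.2,-1.48, 5.2,11,0.2,-2.2,-1.67, 5.2,11,0.2,-2.2,-1.86, 5.2,11,0.2,-2.2,-2.04, 5.2,11,0.2,-2.2,-2.2]'
python3 - <<'E'
from h import *
plan((.560,.0883,.012),70.6)
E
```

```text
time: 3.2
tool_pos: [0.5597, 0.0867, 0.1296]
tcp_rot: [-2.92, 1.568, 2.877]
contact_force: [0.3, -0.4, 0.0]
finger_gap: 0.0518
t 3.2 tcp [559.7  86.7 129.6] gap 51.8 jaw 62.1 j1,j6 [0.01 0.5 ] xaxis [-0.002  0.001 -1.   ] F [ 0.3 -0.4  0. ]
SHIFT cm [11.76  0.16 -0.02] TURN -0.148 alt 2.993
```

```bash
python3 -m handwheel '[5.2,4,0.2,0,-0.15, 5.2,8,0.2,0,-0.15, 5.2,11.7,0.2,0,-0.15, 5.2,11.7,0.2,0,-0.15, 0,11.7,0.2,0,-0.15, 0,11.7,0.2,0,-0.15, 0,11.7,0.2,0,-0.15, 0,11.7,0.2,0,-0.15, 0,11.7,0.2,0,-0.15]'
python3 -c "
from h import *
plan((.560,.0883,.12),80)"
```

```text
time: 4.32
tool_pos: [0.5617, 0.0883, 0.0144]
tcp_rot: [0.274, 1.57, -0.063]
contact_force: [-0.3, -0.8, 7.2]
finger_gap: 0.0306
t 4.33 tcp [561.7  88.3  14.4] gap 30.6 jaw 70.7 j1,j6 [0.01 0.35] xaxis [ 0.001 -0.    -1.   ] F [-0.3 -0.8  7.2]
SHIFT cm [-10.56  -0.06  -0.15] TURN -0.162 alt 2.979
```

```bash
python3 -c "
from h import *
plan((.5435,.2847,.10),80.2)"
python3 -m handwheel '[0,-5,0,0,0, 0,-10,0,0,0, 0,-10,0,0,0]'
python3 -c "
from h import *
plan((.5435,.2847,.12),80.2)"
```

```text
t 4.33 tcp [561.7  88.3  14.4] gap 30.6 jaw 70.7 j1,j6 [0.01 0.35] xaxis [ 0.001 -0.    -1.   ] F [-0.3 -0.8  7.2]
SHIFT cm [-8.56 17.93 -8.21] TURN -0.166 alt 2.976
time: 4.7
tool_pos: [0.5651, 0.0886, 0.1194]
tcp_rot: [0.354, 1.561, 0.017]
contact_force: [0.9, -0.4, -2.4]
finger_gap: 0.0307
t 4.7 tcp [565.1  88.6 119.4] gap 30.7 jaw 70.7 j1,j6 [0.02 0.35] xaxis [ 0.01  0.   -1.  ] F [ 0.9 -0.4 -2.4]
SHIFT cm [-0.08 17.8  -8.52] TURN -0.166 alt 2.976
```

```bash
python3 -m handwheel '[0,-0.1,6,-2.8,-0.08, 0,-0.1,12,-5.6,-0.166, 0,-0.1,17.8,-8.5,-0.166, 0,-0.1,17.8,-8.5,-0.166, 0,-0.1,17.8,-8.5,-0.166, 0,-0.1,17.8,-8.5,-0.166]'
python3 - <<'E'
from h import *
plan((.5435,.2847,.0175),80.2)
d=cam("wrist"); np.save("pics/w2.npy",d,allow_pickle=True); cv2.imwrite("pics/w2.png",d["frame"])
E
```

```text
time: 5.45
tool_pos: [0.5436, 0.2833, 0.1196]
tcp_rot: [0.101, 1.562, -0.072]
contact_force: [0.8, -0.7, -1.0]
finger_gap: 0.0307
t 5.45 tcp [543.6 283.3 119.6] gap 30.7 jaw 80.1 j1,j6 [0.35 0.52] xaxis [ 0.009 -0.001 -1.   ] F [ 0.8 -0.7 -1. ]
SHIFT cm [10.21  0.13 -0.13] TURN -0.001 alt 3.141
```

View pics/w2.png

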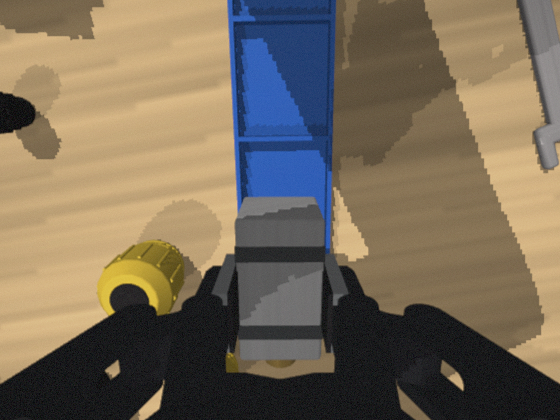

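The sensor is held straight and lined up with the tray's long axis. The dividers are at rows 19 and 139 and the tray side walls at about cols 237 and 332. I check these against the tray model before lowering.

Run:
```python
from h import *
d=np.load("pics/w2.npy",allow_pickle=True).item()
a=np.radians(-9.85); ex=np.array([np.cos(a),np.sin(a)]); ey=np.array([-ex[1],ex[0]]); c=np.array([487.2,294.6])
for uv in((234,19),(334,19),(238,139),(333,139)):
  p=ray(d,uv,.015)[:2]*1000; print(p.round(1),"tray xy",((p-c)@ex).round(1),((p-c)@ey).round(1))
p=np.array([543.6,283.3]); print("tcp tray",((p-c)@ex).round(1),((p-c)@ey).round(1))
```

```text
[420.3 276.1] tray xy -62.7 -29.7
[430.9 337.1] tray xy -62.7 32.2
[492.5 263.7] tray xy 10.5 -29.6
[503.4 326.9] tray xy 10.5 34.6
tcp tray 57.5 -1.5
```

```bash
python3 -c "
from h import *
plan((.542,.2852,.018),80.2)"
python3 -m handwheel '[0,4,0.2,-0.25,0, 0,7.5,0.2,-0.3,0, 0,9.5,0.2,-0.3,0, 0,10.2,0.2,-0.3,0, 0,10.2,0.2,-0.3,0, 0,10.2,0.2,-0.3,0]'
```

```text
t 5.5 tcp [543.8 283.1 119.8] gap 31.0 jaw 80.1 j1,j6 [0.35 0.52] xaxis [ 0.009 -0.    -1.   ] F [ 0.8 -0.  -2.3]
SHIFT cm [10.18  0.17 -0.31] TURN -0.002 alt 3.14
time: 6.25
tool_pos: [0.5432, 0.285, 0.0186]
tcp_rot: [0.18, 1.56, 0.006]
contact_force: [0.2, -0.7, -1.3]
finger_gap: 0.0313
```

```bash
python3 -m handwheel '[0,0.1,0,0,0, 4.5,0.1,0,0,0, 5,0.1,0,0,0, 5,0,0,0,0, 5,-5,0,0,0, 5,-10,0,0,0, 5,-15,0,0,0, 5,-15,0,0,0]'
python3 - <<'E'
from h import *
plan((.545,-.095,.17),80)
d=cam("wrist"); np.save("pics/w3.npy",d,allow_pickle=True)
grey(d,(281,230),.039)
d=cam("scene"); cv2.imwrite("pics/s3.png",cv2.resize(d["frame"][130:300,120:450],(800,412),interpolation=cv2.INTER_CUBIC))
E
```

```text
time: 7.25
tool_pos: [0.5444, 0.2862, 0.174]
tcp_rot: [0.343, 1.551, 0.169]
contact_force: [-0.3, 0.2, -0.2]
finger_gap: 0.0498
t 7.25 tcp [544.4 286.2 174. ] gap 49.8 jaw 80.1 j1,j6 [0.36 0.53] xaxis [ 0.02   0.003 -1.   ] F [-0.3  0.2 -0.2]
SHIFT cm [  0.27 -37.54   6.64] TURN 0.001 alt -3.141
label 0 centre [587.6 282.8] size [541.6 362.9] long-axis deg 79.6
```

View pics/s3.png

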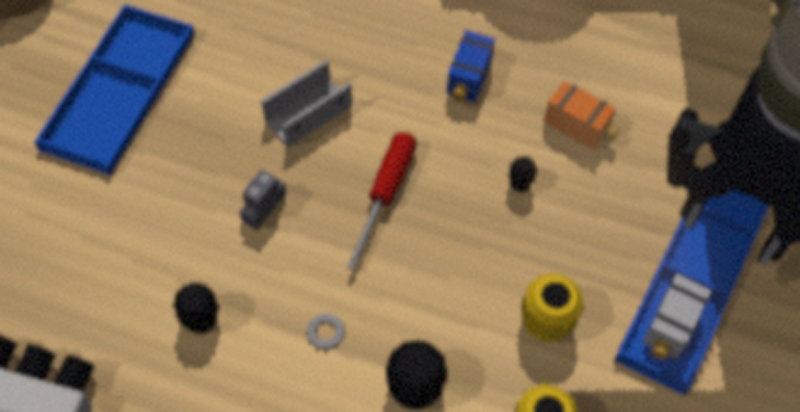

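The sensor stands upright in the far, large compartment of tray3, about (680,315) in the crop. Tray2's divider is nearer the robot, so its large compartment is the far one.

Run:
```python
from h import *
plan((.545,-.095,.17),80)
d=np.load("pics/w1.npy",allow_pickle=True).item()
cv2.imwrite("pics/t1.png",cv2.resize(d["frame"][180:400,300:560],None,fx=3,fy=3,interpolation=cv2.INTER_CUBIC)[:600,:])
```

```text
t 7.35 tcp [541.8 285.2 169.2] gap 49.8 jaw 80.0 j1,j6 [0.36 0.53] xaxis [ 0.012  0.001 -1.   ] F [-0.3  0.   0.1]
SHIFT cm [ -0.1  -37.39   6.89] TURN 0.001 alt -3.141
```

View pics/t1.png

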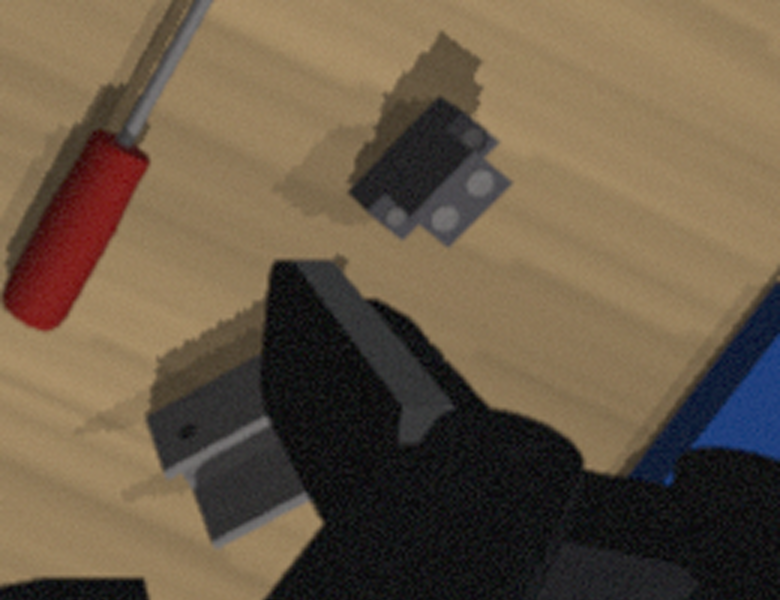

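Run:
```python
from h import *
d=np.load("pics/w1.npy",allow_pickle=True).item()
P=[ray(d,(300+x/3,180+y/3),.042)[:2]*1000 for x,y in((512,183),(447,247),(413,217),(480,155))]
print(np.round(P,1), np.mean(P,0).round(1)); v=P[0]-P[1]; print(np.hypot(*v),np.degrees(np.arctan2(v[1],v[0]))); v=P[0]-P[3]; print(np.hypot(*v),np.degrees(np.arctan2(v[1],v[0])))
plan((.52,-.095,.17),63)
```

```text
[[ 570.8 -115.7]
 [ 541.8 -108.9]
 [ 546.   -92.6]
 [ 574.4 -100.6]] [ 558.2 -104.5]
29.795028941749436 -13.158166603377122
15.517472425377713 -103.4753201501079
t 7.35 tcp [541.8 285.2 169.2] gap 49.8 jaw 80.0 j1,j6 [0.36 0.53] xaxis [ 0.012  0.001 -1.   ] F [-0.3  0.   0.1]
SHIFT cm [ -0.13 -37.83   4.43] TURN 0.298 alt -2.844
```

```bash
python3 -c "
from h import *
plan((.558,-.1045,.15),76.8)"
python3 -m handwheel '[4.5,0,-6,1,0.05, 4.5,0,-12,2,0.05, 4.5,0,-18,2,0.05, 4.5,0,-24,3,0.05, 4.5,0,-30,4,0.05, 4.5,0,-36,5,0.05, 4.5,1.4,-38.1,5.2,0.055, 4.5,1.4,-38.1,5.2,0.055, 4.5,1.4,-38.1,5.2,0.055, 4.5,1.4,-38.1,5.2,0.055]'
python3 - <<'E'
from h import *
plan((.558,-.1045,.012),76.8)
d=cam("wrist"); np.save("pics/w4.npy",d,allow_pickle=True);cv2.imwrite("pics/w4.png",d["frame"])
E
```

```text
t 7.35 tcp [541.8 285.2 169.2] gap 49.8 jaw 80.0 j1,j6 [0.36 0.53] xaxis [ 0.012  0.001 -1.   ] F [-0.3  0.   0.1]
SHIFT cm [  1.91 -38.11   8.31] TURN 0.057 alt -3.085
time: 8.6
tool_pos: [0.5273, -0.0978, 0.1547]
tcp_rot: [0.305, 1.559, 0.078]
contact_force: [-0.0, -0.2, 0.2]
finger_gap: 0.0448
t 8.6 tcp [527.3 -97.8 154.7] gap 44.8 jaw 77.0 j1,j6 [-0.34 -0.11] xaxis [ 0.012  0.001 -1.   ] F [-0.  -0.2  0.2]
SHIFT cm [ 1.431e+01 -1.000e-02  2.970e+00] TURN 0.004 alt -3.138
```

View pics/w4.png

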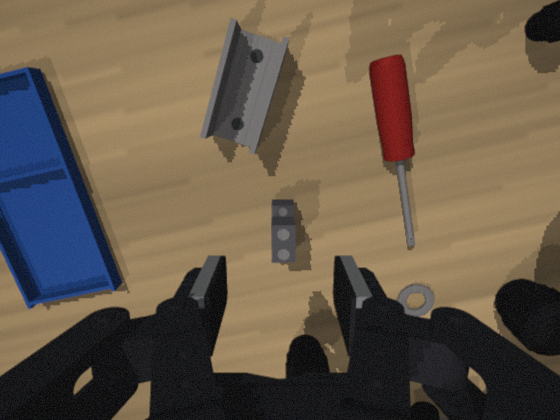

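In the wrist view the terminal is upright and square to the jaws, its raised top centred near (284,241). The bracket's flange tops run (204,136)-(234,19) and (255,152)-(288,40). Tray2's far corners are at about (30,306) and (122,288).

Run:
```python
from h import *
d=np.load("pics/w4.npy",allow_pickle=True).item()
print("term",(ray(d,(284,241),.042)*1000).round(1))
P=[ray(d,u,.036)[:2]*1000 for u in((204,136),(234,19),(255,152),(288,40))]; print("bracket",np.round(P,1).tolist(),np.mean(P,0))
for u,v in(((272,264),(272,219)),((296,264),(295,219))):
  a=ray(d,u,.042)-ray(d,v,.042); print(np.hypot(*a[:2])*1000, np.degrees(np.arctan2(a[1],a[0])))
for a,b in((1,0),(3,2),(0,2),(1,3)): v=P[b]-P[a]; print(np.hypot(*v),np.degrees(np.arctan2(v[1],v[0])))
T=[ray(d,u,.015)[:2]*1000 for u in((30,306),(124,288),(40,67))]; print("tray2 far corners + near R",np.round(T,1).tolist(), "div",(ray(d,(66,172),.015)*1000).round(1))
```

```text
term [ 557.3 -101.    42. ]
bracket [[469.0, -139.1], [401.1, -98.9], [488.1, -106.5], [421.3, -67.2]] [ 444.8758522  -102.93281746]
36.377167147855715 -13.336733443550402
36.409305224848175 -11.1048534349187
78.85741687527265 -30.691065580791815
77.50519194280953 -30.48221798401838
37.77055056076865 59.53133824336679
37.50715203189295 57.466141754911455
tray2 far corners + near R [[576.6, -334.0], [578.7, -247.7], [395.4, -245.9]] div [ 472.1 -257.3   15. ]
```

```bash
python3 -c "
from h import *
plan((.558,-.1027,.015),77.2)"
python3 -m handwheel '[4.5,4,0.2,3,0, 4.5,8,0.2,3,0, 4.5,12,0.2,3,0, 4.5,14,0.2,3,0, 4.5,14,0.2,3,0, 0,14,0.2,3,0, 0,14,0.2,3,0, 0,14,0.2,3,0, 0,14,0.2,3,0, 0,14,0.2,3,0]'
python3 -c "
from h import *
plan((.558,-.1027,.12),80.2)"
```

```text
t 8.65 tcp [527.5 -97.9 155. ] gap 44.9 jaw 77.0 j1,j6 [-0.34 -0.11] xaxis [ 0.013  0.001 -1.   ] F [ 0.2  0.1 -0.5]
SHIFT cm [14.03  0.17  2.91] TURN -0.003 alt 3.138
time: 9.9
tool_pos: [0.5603, -0.1028, 0.017]
tcp_rot: [0.239, 1.555, 0.012]
contact_force: [0.1, 0.7, 6.2]
finger_gap: 0.0169
t 9.9 tcp [ 560.3 -102.8   17. ] gap 16.9 jaw 77.0 j1,j6 [-0.33 -0.1 ] xaxis [ 0.016  0.    -1.   ] F [0.1 0.7 6.2]
SHIFT cm [-10.3   -0.    -0.07] TURN -0.056 alt 3.086
```

```bash
python3 -c "
from h import *
plan((.465,.2985,.125),80.2)"
```

```text
t 9.9 tcp [ 560.3 -102.8   17. ] gap 16.9 jaw 77.0 j1,j6 [-0.33 -0.1 ] xaxis [ 0.016  0.    -1.   ] F [0.1 0.7 6.2]
SHIFT cm [-10.94  37.   -18.14] TURN -0.056 alt 3.086
```

```bash
python3 -m handwheel '[0,-5,0,0,0, 0,-11,0,0,0, 0,-12,5,-2,-0.05, 0,-12,10,-5,-0.05, 0,-12,15.5,-7.5,-0.05, 0,-12,21,-10,-0.05, 0,-12,26.5,-12.5,-0.05, 0,-12,32,-15,-0.05, 0,-12,37,-18.1,-0.055, 0,-12,37,-18.1,-0.055, 0,-12,37,-18.1,-0.055, 0,-8,37,-18.1,-0.055]'
python3 -c "
from h import *
plan((.465,.2985,.021),80.2)"
```

```text
time: 11.4
tool_pos: [0.4694, 0.2983, 0.0983]
tcp_rot: [0.3, 1.548, 0.126]
contact_force: [1.1, 0.3, -1.0]
finger_gap: 0.017
t 11.4 tcp [469.4 298.3  98.3] gap 17.0 jaw 80.1 j1,j6 [0.43 0.6 ] xaxis [ 0.023  0.003 -1.   ] F [ 1.1  0.3 -1. ]
SHIFT cm [ 7.72 -0.11 -0.6 ] TURN -0.003 alt 3.139
```

Run:
```python
from h import *
d=cam("wrist");d=cam("wrist"); plan((.465,.2985,.021),80.2); np.save("pics/w5.npy",d,allow_pickle=True);cv2.imwrite("pics/w5.png",d["frame"])
```

```text
t 11.5 tcp [463.9 295.5  92.3] gap 17.0 jaw 80.0 j1,j6 [0.42 0.6 ] xaxis [ 0.01  -0.003 -1.   ] F [-0.9 -0.8 -0.6]
SHIFT cm [ 7.13  0.33 -0.01] TURN -0.003 alt 3.138
```

View pics/w5.png

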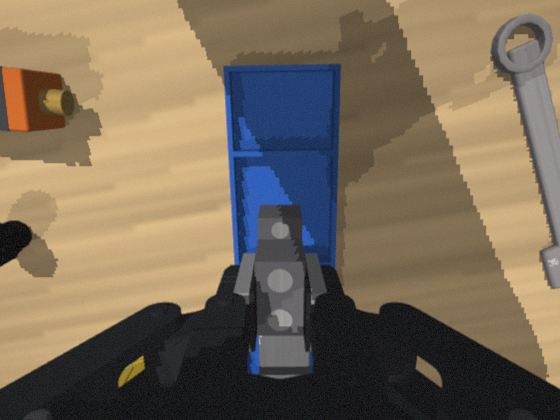

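The terminal is held upright. Tray3's small/middle divider is at row 153 (cols 230-338) and its near edge at row 67 (cols 226-340).

Run:
```python
from h import *
d=np.load("pics/w5.npy",allow_pickle=True).item()
a=np.radians(-9.85); ex=np.array([np.cos(a),np.sin(a)]); ey=np.array([-ex[1],ex[0]]); c=np.array([485.3,295])
for uv in((225,66),(340,66),(231,153),(338,153)):
  p=ray(d,uv,.015)[:2]*1000; print(p.round(1),"tray xy",((p-c)@ex).round(1),((p-c)@ey).round(1))
for uv in((281,280),(280,231)): p=ray(d,uv,.13)[:2]*1000; print(p)
plan((.465,.2985,.021),80.2)
```

```text
[371.  281.2] tray xy -110.2 -33.2
[382.3 345.3] tray xy -110.1 31.9
[419.6 274.2] tray xy -61.2 -31.8
[430.8 337.8] tray xy -61.0 32.9
[449.7576684  299.05135459]
[433.33648943 301.61296972]
t 11.5 tcp [463.9 295.5  92.3] gap 17.0 jaw 80.0 j1,j6 [0.42 0.6 ] xaxis [ 0.01  -0.003 -1.   ] F [-0.9 -0.8 -0.6]
SHIFT cm [ 7.13  0.33 -0.01] TURN -0.003 alt 3.138
```

```bash
python3 -m handwheel '[0,3,0.3,0,0, 0,5.5,0.3,0,0, 0,7.1,0.3,0,0, 0,7.1,0.3,0,0, 0,7.1,0.3,0,0, 3,7.1,0.3,0,0, 3.4,7.1,0.3,0,0, 3.4,7.1,0.3,0,0, 3.4,3,0.3,0,0, 3.4,-2,0.3,0,0, 3.4,-4,0.3,0,0, 3.4,-4,0.3,0,0]'
python3 - <<'E'
from h import *
cam("side"); d=cam("side"); cv2.imwrite("pics/s6.png",cv2.resize(d["frame"][180:380,120:400],(800,571),interpolation=cv2.INTER_CUBIC))
plan((.448,.1170,.12),80.2)
E
```

```text
time: 13.0
tool_pos: [0.4652, 0.2992, 0.1342]
tcp_rot: [0.08, 1.557, -0.095]
contact_force: [-0.1, -0.5, 0.6]
finger_gap: 0.0339
t 13.1 tcp [463.5 298.4 131.5] gap 34.1 jaw 80.0 j1,j6 [0.43 0.6 ] xaxis [ 0.009 -0.003 -1.   ] F [-0.5 -1.4 -0.6]
SHIFT cm [  1.2  -18.13   1.61] TURN -0.003 alt 3.138
```

View pics/s6.png

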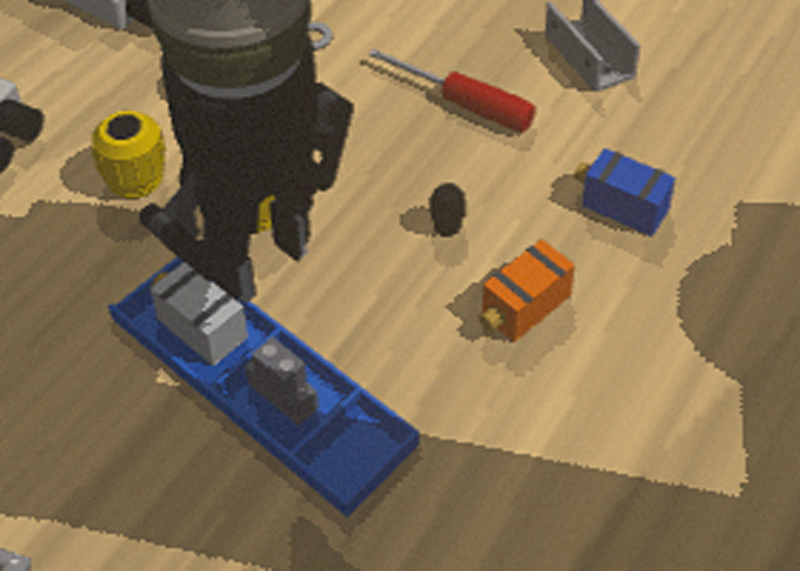

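Sensor and terminal both stand upright in their compartments in the side view. Next is the small gland at crop (448,210), with its distance to the orange and blue decoys worked out first.

Run:
```python
from h import *
d=np.load("pics/w1.npy",allow_pickle=True).item()
for u in((188,290),(160,262),(135,275),(258,322),(268,335)): print("decoy",(ray(d,u,.03)[:2]*1000).round())
plan((.448,.1170,.09),80.2)
plan((.448,.1170,.012),80.2)
```

```text
decoy [389. 119.]
decoy [406. 157.]
decoy [381. 176.]
decoy [387.  34.]
decoy [377.  17.]
t 13.1 tcp [463.5 298.4 131.5] gap 34.1 jaw 80.0 j1,j6 [0.43 0.6 ] xaxis [ 0.009 -0.003 -1.   ] F [-0.5 -1.4 -0.6]
SHIFT cm [  4.2  -18.12   1.58] TURN -0.003 alt 3.138
t 13.1 tcp [463.5 298.4 131.5] gap 34.1 jaw 80.0 j1,j6 [0.43 0.6 ] xaxis [ 0.009 -0.003 -1.   ] F [-0.5 -1.4 -0.6]
SHIFT cm [ 11.99 -18.11   1.51] TURN -0.003 alt 3.138
```

```bash
python3 -m handwheel '[4.5,0,-6,0.5,0, 4.5,0,-12,1,0, 4.5,2,-18.1,1.6,0, 4.5,4,-18.1,1.6,0, 4.5,4.2,-18.1,1.6,0, 4.5,4.2,-18.1,1.6,0, 4.5,4.2,-18.1,1.6,0]'
python3 - <<'E'
from h import *
d=cam("wrist");  np.save("pics/w6.npy",d,allow_pickle=True);cv2.imwrite("pics/w6.png",d["frame"])
h=cv2.cvtColor(d["frame"],cv2.COLOR_BGR2HSV); u=proj(d,(.448,.117,.02)); print("expected px",u)
plan((.448,.1170,.012),80.2)
E
```

```text
time: 13.98
tool_pos: [0.4487, 0.118, 0.0904]
tcp_rot: [-0.156, 1.561, -0.328]
contact_force: [0.1, 0.5, -0.3]
finger_gap: 0.045
expected px [278.10597513 220.07994173]
t 14.03 tcp [448.8 118.   90.5] gap 45.2 jaw 80.1 j1,j6 [0.09 0.26] xaxis [ 0.01  -0.003 -1.   ] F [0.3 0.3 0.6]
SHIFT cm [ 7.85 -0.1  -0.14] TURN -0.002 alt 3.14
```

View pics/w6.png

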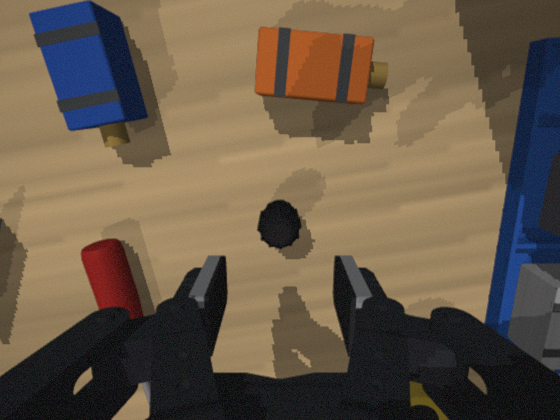

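The small gland appears at (279,223) against a predicted (278,220), so it sits centred between the jaws.

```bash
python3 -m handwheel '[4.5,4,-0.1,0,0, 4.5,7.8,-0.1,0,0, 4.5,7.8,-0.1,0,0, 4.5,7.8,-0.1,0,0, 0,7.8,-0.1,0,0, 0,7.8,-0.1,0,0, 0,7.8,-0.1,0,0, 0,7.8,-0.1,0,0, 0,7.8,-0.1,0,0, 0,7.8,-0.1,0,0]'
python3 - <<'E'
from h import *
a=np.radians(-9.85); c=np.array([485.3,295])-85*np.array([np.cos(a),np.sin(a)]); print(c)
plan((c[0]/1000,c[1]/1000,.10),80.2)
E
```

```text
time: 15.28
tool_pos: [0.4509, 0.117, 0.0144]
tcp_rot: [-0.032, 1.557, -0.205]
contact_force: [-0.6, -0.0, 4.5]
finger_gap: 0.0221
[401.55298606 309.54089601]
t 15.28 tcp [450.9 117.   14.4] gap 22.1 jaw 80.1 j1,j6 [0.08 0.26] xaxis [ 0.013 -0.003 -1.   ] F [-0.6 -0.   4.5]
SHIFT cm [-8.68 18.12 -8.05] TURN -0.002 alt 3.14
```

```bash
python3 -m handwheel '[0,-4,0,0,0, 0,-8,0,0,0, 0,-8.7,5,-2,0, 0,-8.7,10.5,-4.5,0, 0,-8.7,15.5,-7,0, 0,-8.7,18.1,-7.9,0, 0,-8.7,18.1,-7.9,0, 0,-8.7,18.1,-7.9,0, 0,-8.7,18.1,-7.9,0]'
python3 - <<'E'
from h import *
d=cam("wrist"); np.save("pics/w7.npy",d,allow_pickle=True);cv2.imwrite("pics/w7.png",d["frame"])
plan((.403,.3093,.0185),80.2)
for t in(-112,-59.5):
  a=np.radians(-9.85); print(t,[proj(d,np.append((np.array([485.3,295])+t*np.array([np.cos(a),np.sin(a)])+y*np.array([-np.sin(a),np.cos(a)]))/1000,.015)).round() for y in(-33,33)])
E
```

```text
time: 16.4
tool_pos: [0.4034, 0.3081, 0.1005]
tcp_rot: [-0.036, 1.557, -0.21]
contact_force: [0.4, -0.1, 0.8]
finger_gap: 0.0218
t 16.45 tcp [403.4 308.1 100.4] gap 21.5 jaw 80.0 j1,j6 [0.5  0.67] xaxis [ 0.014 -0.003 -1.   ] F [-0.1  0.7  0. ]
SHIFT cm [ 8.19  0.12 -0.17] TURN -0.003 alt 3.138
-112 [array([230., 170.]), array([333., 170.])]
-59.5 [array([233., 246.]), array([330., 246.])]
```

View pics/w7.png

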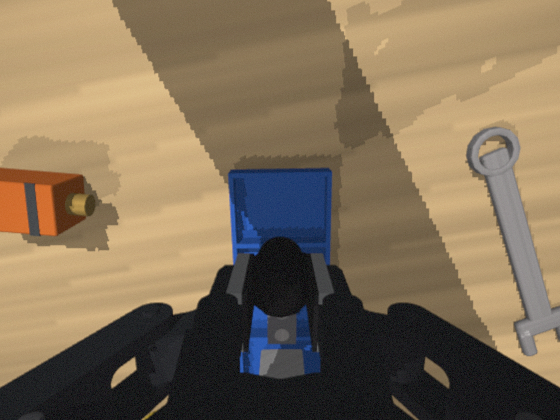

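The gland is held upright. The tray's near edge falls at row 170, cols 229-331, and the predicted corners were (230,170) and (333,170), so I lower it.

```bash
python3 -m handwheel '[0,4,0.1,-0.1,0, 0,7,0.1,-0.1,0, 0,8.2,0.1,-0.1,0, 0,8.2,0.1,-0.1,0, 0,8.2,0.1,-0.1,0, 3,8.2,0.1,-0.1,0, 3.8,8.2,0.1,-0.1,0, 3.8,8.2,0.1,-0.1,0, 3.8,4,0.1,-0.1,0, 3.8,0,0.1,-0.1,0, 3.8,-4,0.1,-0.1,0, 3.8,-4,0.1,-0.1,0]'
python3 - <<'E'
from h import *
cam("wrist");d=cam("wrist"); np.save("pics/w8.npy",d,allow_pickle=True);cv2.imwrite("pics/w8.png",d["frame"])
plan((.445,-.103,.14),59.4)
a=np.radians(-9.85)
u=proj(d,np.append((np.array([485.3,295])-85*np.array([np.cos(a),np.sin(a)]))/1000,.041)); print("expect gland top px",u)
E
```

```text
time: 17.95
tool_pos: [0.4042, 0.3107, 0.1438]
tcp_rot: [0.197, 1.551, 0.023]
contact_force: [0.2, -0.4, -0.0]
finger_gap: 0.0379
t 18.05 tcp [402.1 309.5 140.4] gap 38.2 jaw 80.0 j1,j6 [0.5  0.68] xaxis [ 0.014 -0.003 -1.   ] F [ 0.2  0.2 -0.2]
SHIFT cm [  0.21 -39.88  11.38] TURN 0.36 alt -2.782
expect gland top px [278.4177957  204.63244595]
```

View pics/w8.png

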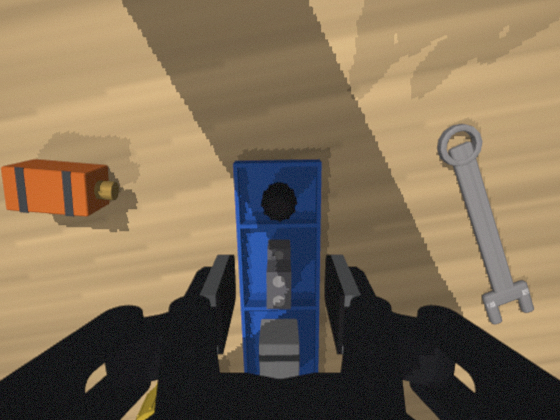

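Tray3 is complete: the gland is upright at (279,201), the terminal at (279,272), and the sensor below at (279,345). That's 13 pictures viewed. Next is the bracket.

```bash
python3 -m handwheel '[6.2,0,-6,2,0, 6.2,0,-12,4,0.18, 6.2,0,-18,5,0.36, 6.2,0,-24,7,0.36, 6.2,0,-30,8.5,0.36, 6.2,0,-36,10,0.36, 6.2,0.2,-39.9,11.4,0.36, 6.2,0.2,-39.9,11.4,0.36, 6.2,0.2,-39.9,11.4,0.36, 6.2,0.2,-39.9,11.4,0.36]'
python3 - <<'E'
from h import *
d=cam("wrist"); np.save("pics/w9.npy",d,allow_pickle=True);cv2.imwrite("pics/w9.png",d["frame"])
plan((.445,-.103,.013),59.4)
a=np.radians(-30.6)
for x,y in((-40,-20),(-40,20),(40,-20),(40,20)): print(proj(d,np.array([445+x*np.cos(a)-y*np.sin(a),-103+x*np.sin(a)+y*np.cos(a),36])/1000).round())
E
```

```text
time: 19.3
tool_pos: [0.4444, -0.102, 0.1394]
tcp_rot: [0.399, 1.558, -0.134]
contact_force: [1.0, 0.3, 0.4]
finger_gap: 0.0625
t 19.35 tcp [ 444.7 -102.   139.7] gap 62.1 jaw 59.5 j1,j6 [-0.4   0.13] xaxis [ 0.013 -0.002 -1.   ] F [ 0.6 -0.8  0.5]
SHIFT cm [12.67 -0.14 -0.08] TURN 0.002 alt -3.14
[248. 151.]
[307. 151.]
[251. 260.]
[305. 260.]
```

View pics/w9.png

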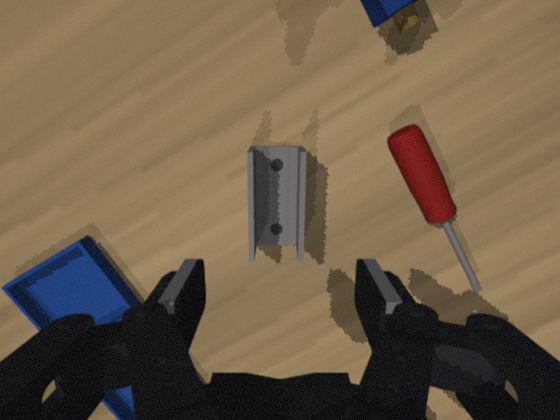

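The bracket's flange tops appear at (248,148), (306,148), (250,261) and (303,261), within 3 px of prediction and square to the jaws.

```bash
python3 -m handwheel '[6.2,5,-0.1,0,0, 6.2,10,-0.1,0,0, 6.2,12.5,-0.1,-0.1,0, 6.2,12.5,-0.1,-0.1,0, 6.2,12.5,-0.1,-0.1,0, 0,12.5,-0.1,-0.1,0, 0,12.5,-0.1,-0.1,0, 0,12.5,-0.1,-0.1,0, 0,12.5,-0.1,-0.1,0, 0,12.5,-0.1,-0.1,0]'
python3 - <<'E'
from h import *
plan((.523,-.293,.12),89.5)
E
```

```text
time: 20.6
tool_pos: [0.4464, -0.103, 0.0164]
tcp_rot: [0.346, 1.554, -0.186]
contact_force: [-0.3, 0.5, 5.3]
finger_gap: 0.0385
t 20.6 tcp [ 446.4 -103.    16.4] gap 38.5 jaw 59.5 j1,j6 [-0.4   0.13] xaxis [ 0.016 -0.003 -1.   ] F [-0.3  0.5  5.3]
SHIFT cm [-10.17 -12.42  16.4 ] TURN -0.523 alt 2.618
```

```bash
python3 -m handwheel '[0,-5,0,0,0, 0,-10,0,0,0, 0,-10.3,-4,5,-0.18, 0,-10.3,-8,10,-0.36, 0,-10.3,-12.4,14,-0.523, 0,-10.3,-12.4,16.5,-0.523, 0,-10.3,-12.4,16.5,-0.523, 0,-10.3,-12.4,16.5,-0.523, 0,-10.3,-12.4,16.5,-0.523]'
python3 - <<'E'
from h import *
d=cam("wrist"); np.save("pics/w10.npy",d,allow_pickle=True)
plan((.5245,-.293,.0205),89.5)
h=cv2.cvtColor(d["frame"],cv2.COLOR_BGR2HSV); m=cv2.inRange(h,(100,130,40),(130,255,255))
cs=cv2.findContours(m,cv2.RETR_EXTERNAL,cv2.CHAIN_APPROX_NONE)[0]; c=max(cs,key=cv2.contourArea)
print(cv2.contourArea(c),cv2.boundingRect(c)); P=np.array([ray(d,p[0],.015)[:2]*1000 for p in c])
print("near x",P[:,0].min(),"y range for x<440",P[P[:,0]<440,1].min(),P[P[:,0]<440,1].max(), P[np.argsort(P[:,0])[:5]].round())
cv2.imwrite("pics/w10.png",d["frame"])
E
```

```text
time: 21.72
tool_pos: [0.5233, -0.292, 0.1214]
tcp_rot: [-0.154, 1.555, -0.163]
contact_force: [0.3, 0.1, -2.3]
finger_gap: 0.0389
t 21.77 tcp [ 523.4 -292.2  121.5] gap 38.7 jaw 89.5 j1,j6 [-0.65 -0.64] xaxis [ 0.016 -0.003 -1.   ] F [ 0.2  0.5 -2.3]
SHIFT cm [10.1  -0.06 -0.05] TURN 0.0 alt -3.141
20894.5 (211, 0, 130, 254)
near x 392.6733474474792 y range for x<440 -333.9983470094785 -253.77141996914148 [[ 393. -333.]
 [ 393. -333.]
 [ 393. -332.]
 [ 393. -332.]
 [ 393. -330.]]
```

View pics/w10.png

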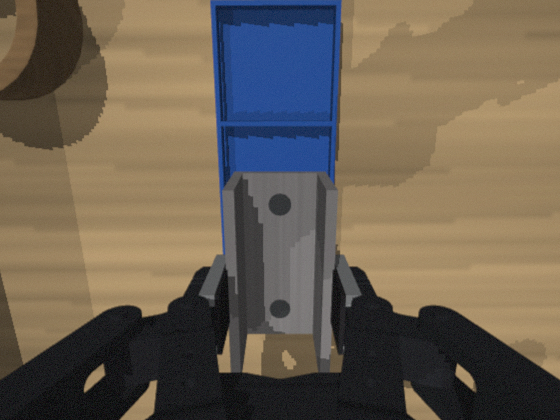

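The bracket is held open side up and square to tray2, with the near edge at row 5 and the divider at row 124. That puts the tray centre at about (485,-294) mm. One picture is left to view.

```bash
python3 -m handwheel '[0,5,-0.1,-0.05,0, 0,8.5,-0.15,-0.05,0, 0,10.1,-0.15,-0.05,0, 0,10.1,-0.15,-0.05,0, 0,10.1,-0.15,-0.05,0, 5,10.1,-0.15,-0.05,0, 5.6,10.1,-0.15,-0.05,0, 5.6,10.1,-0.15,-0.05,0, 5.6,6,-0.15,-0.05,0, 5.6,1,-0.15,-0.05,0, 5.6,-4,-0.15,-0.05,0, 5.6,-4,-0.15,-0.05,0]'
python3 - <<'E'
from h import *
cam("wrist");d=cam("wrist"); np.save("pics/w11.npy",d,allow_pickle=True)
for x,y in((-40,-20),(-40,20),(40,-20),(40,20)): print(proj(d,np.array([522.7+x,-294+y,39])/1000).round())
h=cv2.cvtColor(d["frame"],cv2.COLOR_BGR2HSV)
m=((h[...,1]<45)&(h[...,2]>55)).astype(np.uint8); _,L,st,ce=cv2.connectedComponentsWithStats(m); print([s.tolist() for s in st[1:] if s[4]>300])
plan((.64,.08,.16),77)
E
```

```text
time: 23.28
tool_pos: [0.5248, -0.2955, 0.1668]
tcp_rot: [-0.339, 1.546, -0.347]
contact_force: [-0.1, -0.3, 0.2]
finger_gap: 0.0562
[254. 143.]
[308. 143.]
[257. 245.]
[307. 245.]
[[254, 141, 55, 107, 4764], [169, 258, 37, 53, 704], [354, 258, 38, 54, 725]]
t 23.38 tcp [ 522.5 -293.8  162.1] gap 56.1 jaw 89.5 j1,j6 [-0.65 -0.64] xaxis [ 0.017 -0.004 -1.   ] F [ 0.3  0.5 -0.3]
SHIFT cm [ 0.27 37.47 11.43] TURN 0.219 alt -2.923
```

The bracket blob spans (254-309, 141-248) against predicted corners (254,143) to (307,245), so it sits centred in the large compartment. Last is the large gland, with its neighbours checked first.

Run:
```python
from h import *
d=np.load("pics/scene0.npy",allow_pickle=True).item()
for n,u,z in(("yellow1 top",(497,360),.056),("yellow2 top",(494,427),.056),("knob",(322,450),.03),("knob R",(370,468),.03),("ring",(363,380),.003),("teal edge",(362,515),.06),("knob dev3",(480,510),.03)): print(n,(ray(d,np.array(u)/1.42857,z)[:2]*1000).round())
plan((.655,.08,.16),60)
```

```text
yellow1 top [578. 178.]
yellow2 top [675. 201.]
knob [779.  -9.]
knob R [778.  62.]
ring [654.  -0.]
teal edge [843.  78.]
knob dev3 [779. 216.]
t 23.38 tcp [ 522.5 -293.8  162.1] gap 56.1 jaw 89.5 j1,j6 [-0.65 -0.64] xaxis [ 0.017 -0.004 -1.   ] F [ 0.3  0.5 -0.3]
SHIFT cm [ 0.29 37.49 12.93] TURN 0.515 alt -2.626
```

```bash
python3 -m handwheel '[7.4,0,6,2,0, 7.4,0,12,4,0, 7.4,0,18,6,0, 7.4,0,24,8,0, 7.4,0,30,10,0, 7.4,0,36,12,0, 7.4,0.2,38.3,14.8,0, 7.4,0.2,38.3,14.8,0, 7.4,0.2,38.3,14.8,0, 7.4,0.2,38.3,14.8,0]'
python3 - <<'E'
from h import *
d=cam("wrist"); np.save("pics/w12.npy",d,allow_pickle=True)
u=proj(d,(.675,.091,.03)); print("expect",u)
h=cv2.cvtColor(d["frame"],cv2.COLOR_BGR2HSV); m=(h[...,2]<50).astype(np.uint8); _,L,st,ce=cv2.connectedComponentsWithStats(m); l=L[int(u[1]),int(u[0])]
print(l,st[l],ce[l].round(1),(ray(d,ce[l],.03)*1000).round(1))
plan((.675,.091,.016),89.5)
E
```

```text
time: 24.62
tool_pos: [0.6728, 0.0867, 0.1607]
tcp_rot: [-0.237, 1.555, -0.247]
contact_force: [0.0, 0.7, 0.6]
finger_gap: 0.0742
expect [285.89697954 198.7228631 ]
116 [ 254  167   67   71 3726] [286.8 202.1] [677.7  91.7  30. ]
t 24.68 tcp [673.   86.7 161.1] gap 74.1 jaw 89.4 j1,j6 [0.01 0.02] xaxis [ 0.016 -0.004 -1.   ] F [ 0.5 -0.4  0.3]
SHIFT cm [14.51  0.49 -0.04] TURN -0.001 alt 3.14
```

```bash
python3 -m handwheel '[7.4,5,0.5,0.1,0, 7.4,10,0.5,0.1,0, 7.4,14.4,0.5,0.1,0, 7.4,14.4,0.5,0.1,0, 7.4,14.4,0.5,0.1,0, 0,14.4,0.5,0.1,0, 0,14.4,0.5,0.1,0, 0,14.4,0.5,0.1,0, 0,14.4,0.5,0.1,0, 0,14.4,0.5,0.1,0]'
python3 - <<'E'
from h import *
plan((.4332,-.2935,.13),89.5)
E
```

```text
time: 25.92
tool_pos: [0.6786, 0.0911, 0.0204]
tcp_rot: [-0.175, 1.549, -0.185]
contact_force: [-0.2, -1.0, 6.1]
finger_gap: 0.0484
t 25.93 tcp [678.6  91.1  20.4] gap 48.4 jaw 89.4 j1,j6 [0.02 0.03] xaxis [ 0.022 -0.004 -1.   ] F [-0.2 -1.   6.1]
SHIFT cm [-11.34 -38.74 -23.91] TURN -0.001 alt 3.14
```

```bash
python3 -m handwheel '[0,-5,0,0,0, 0,-10,0,0,0, 0,-11.4,-5,-3,0, 0,-11.4,-10,-6,0, 0,-11.4,-15,-9,0, 0,-11.4,-20,-12,0, 0,-11.4,-25,-15,0, 0,-11.4,-30,-18,0, 0,-11.4,-35,-21.5,0, 0,-11.4,-38.7,-23.9,0, 0,-11.4,-38.7,-23.9,0, 0,-11.4,-38.7,-23.9,0]'
python3 - <<'E'
from h import *
cam("wrist");d=cam("wrist"); np.save("pics/w13.npy",d,allow_pickle=True)
plan((.433,-.2935,.0245),89.5)
h=cv2.cvtColor(d["frame"],cv2.COLOR_BGR2HSV); m=cv2.inRange(h,(100,130,40),(130,255,255))
c=max(cv2.findContours(m,cv2.RETR_EXTERNAL,cv2.CHAIN_APPROX_NONE)[0],key=cv2.contourArea)
P=np.array([ray(d,p[0],.015)[:2]*1000 for p in c]); q=P[P[:,0]<410]; print("near x",np.percentile(P[:,0],2).round(1),"y",q[:,1].min().round(1),q[:,1].max().round(1))
E
```

```text
time: 27.42
tool_pos: [0.4336, -0.293, 0.1314]
tcp_rot: [-0.181, 1.547, -0.191]
contact_force: [0.1, 0.1, -1.2]
finger_gap: 0.0482
t 27.52 tcp [ 434.  -292.2  131. ] gap 48.1 jaw 89.5 j1,j6 [-0.75 -0.74] xaxis [ 0.022 -0.004 -1.   ] F [ 0.8  0.5 -1.1]
SHIFT cm [10.65 -0.09 -0.34] TURN 0.0 alt -3.141
near x 392.2 y -333.7 -253.8
```

```bash
python3 -m handwheel '[0,5,-0.1,-0.3,0, 0,9,-0.1,-0.35,0, 0,10.65,-0.1,-0.35,0, 0,10.65,-0.1,-0.35,0, 0,10.65,-0.1,-0.35,0, 6,10.65,-0.1,-0.35,0, 6.6,10.65,-0.1,-0.35,0, 6.6,10.65,-0.1,-0.35,0, 6.6,6,-0.1,-0.35,0, 6.6,1,-0.1,-0.35,0, 6.6,-4,-0.1,-0.35,0, 6.6,-6,-0.1,-0.35,0]'
python3 - <<'E'
from h import *
cam("wrist");d=cam("wrist"); plan((.5,0,.25),89.5)
u=proj(d,(.4317,-.2935,.03)); h=cv2.cvtColor(d["frame"],cv2.COLOR_BGR2HSV); m=(h[...,2]<50).astype(np.uint8); _,L,st,ce=cv2.connectedComponentsWithStats(m); l=L[int(u[1]),int(u[0])]
print("gland",u.round(),l,st[l],ce[l].round(1),(ray(d,ce[l],.033)*1000).round(1))
w=cv2.resize(d["frame"],(420,315)); s=cam("scene")["frame"]; t=cam("side")["frame"]
cv2.imwrite("pics/final.png",np.vstack([np.hstack([cv2.resize(s[110:310,110:460],(420,240),interpolation=cv2.INTER_CUBIC),cv2.resize(t[110:380,120:400],(380,240))]),np.hstack([w,cv2.resize(s,(380,315))])]))
E
```

```text
time: 29.02
tool_pos: [0.4302, -0.2941, 0.1946]
tcp_rot: [-0.282, 1.543, -0.291]
contact_force: [0.7, 0.2, 0.0]
finger_gap: 0.0659
t 29.12 tcp [ 430.4 -294.2  193.9] gap 66.1 jaw 89.5 j1,j6 [-0.76 -0.75] xaxis [ 0.027 -0.008 -1.   ] F [-0.2  0.9 -0.1]
SHIFT cm [-5.66 29.44  6.86] TURN -0.0 alt 3.142
gland [283. 185.] 61 [ 254  154   61   64 3027] [283.6 186.2] [ 432.2 -292.7   33. ]
```

View pics/final.png

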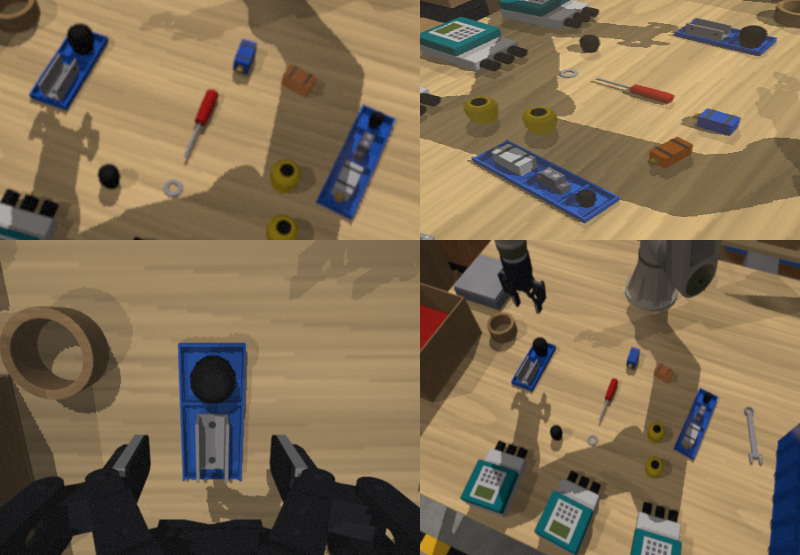

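All five parts stand in their compartments: tray3 at right in the top-left view, tray2 in the wrist view at (212,410). The medium gland and all the decoys are where they were. The gripper is clear at 194 mm, so I hand in.

```bash
python3 -c "
from cell import *
print(finish_job()); print(sense()['time'])"
```

```text
the job is handed in; nothing more can be done
None
the job is handed in; nothing more can be done
```

Both kits are made up, and I handed the job in at about 29 s of the 115 s allowed. I placed the parts in the order you listed them: sensor, terminal block and smallest gland in the three-compartment tray, then bracket (open side up) and largest gland in the two-compartment tray.

**Final pictures:** all five parts stand upright in their compartments. The middle-sized gland and the look-alikes are where they were, and the gripper was clear at 194 mm.
- **Large gland:** measured within about 1 mm of its compartment's middle.
- **Bracket:** its outline came within 3 pixels of where a centred bracket should appear.
- **Small gland:** appeared within about 4 pixels of its compartment's middle.
- **Sensor and terminal block:** the automatic outline check after placing the sensor failed. I judged both only by eye in the scene, side and wrist pictures.

**Disagreements:** estimates of each tray's centre differed by 3 to 5 mm between cameras, so I averaged or re-measured from close up. The tool's tilt drifted to about 1.6° by the end, with no visible effect on the placed parts. The contact force I read after each move stayed under about 8 N.

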